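# Rock-test a cold plate with a straightedge and seat its proud insert

### The job

Gently lower the steel straightedge, without dropping it, lengthwise onto the middle of the cold plate's face and let go; press down lightly near its red end, then near its blue end, so that it rocks over the copper insert that stands proud under it. Then press on the straightedge above the insert until the insert is home and the straightedge lies flat, check by pressing steadily with 10 to 15 N for half a second near the red end and then near the blue end that it no longer rocks, and leave it lying there. Never bear on the plate with more than about 40 N, and leave the things round about where they are.

Things in the scene. Friction and masses are not known exactly. Their poses are not given: they have to be found in the camera images.
- straightedge: loose steel bar 22 mm wide (its x), 180 long (y), 18 high (z), 0.24 to 0.39 kg, with a red band round it 78 mm from the middle at the +y end, a blue one at the -y end; starts on the bench in front of the cold plate. Origin: centre of its underside. Grip it across its width. When it rocks on the plate over the insert, the free end rises 7 to 24 mm
- red_end (a point): centre of the straightedge's underside edge at its red (+y) end, 90 mm from the origin; press the top near here about 10 to 15 mm inside the end
- blue_end (a point): the same at the blue (-y) end. A bar over the insert see-saws: with one end pressed down, the other rises the more, the nearer the insert lies to the pressed end. The insert goes in with 12 N on the insert itself plus 1.5 N per 10 mm/s, stays where pushed, and is home when the bar meets the face; more than that in laying or rocking pushes it in too early
- cold_plate: fixed cold plate: dark base 104x140x8 mm on the bench, origin centre of its underside, y its long axis; over it, centred, on levelling screws, an aluminium block with a flat level face 70 mm (x) by 180 mm (y), 30 to 55 mm above the bench (not measured: feel for it). A copper insert 18 mm across sits in the face on the long centre line up to 35 mm from the middle (not measured), its top 5 to 6 mm proud
- board_c: loose green circuit board with black sockets, 105x96x24 mm, a bystander at the right; origin at its underside
- memory_stick: loose red memory stick, 18x51x8 mm, a bystander; origin at its underside
- solder_spool: loose black spool of solder, 64x80x37 mm, a bystander at the left; origin at its underside
- torque_key: loose small blue-handled key, 19x90x9 mm, a bystander at the right; origin at its underside
- notebook: dark blue notebook, 108x83x13 mm, a bystander at the near right; origin at its underside
Not all that is in view belongs to the job. There is more than one size of the cold_plate; the one meant has the size given above.

How it is judged:
By the outcome, as a careful person would: the job done as asked, in the order asked, and still so for the second after the job is handed in, with the robot touching nothing.
It also fails if it takes over 72 s, if anything falls off the work surface, if the arm or the gripper's body presses on something with over 40 N, if the wrist force passes 120 N, or if a joint passes its speed limit or range.

### The arm

A 6-joint arm with a two-finger parallel gripper is mounted at the origin on a cart in front of the work surface, level with it; the furniture and walls round the work are solid. World frame = base frame: x ahead of the robot, y to its left, z up, the work surface at z = 0. Lengths are in m, angles in rad, forces in N, time in s.
With the tool pointing down it reaches from about 0.425 to 0.925 m from the base axis. Payload 12.5 kg.
Tool frame: the origin (TCP) lies at the very end of the fingers, on their centre line; the grasp point (between the pads) lies 19 mm behind it; z points along the fingers, y is the direction in which the jaws open and shut (so a half turn about z gives the same grasp; the last joint's range is limited). The gripper opens to 85 mm and grips with 20 to 120 N. Pads are 22 mm wide; open, the fingers measure 114 mm over their backs; the gripper's body (76 mm by 85 mm) begins 54 mm behind the grasp point. The pads swing forward as they close: fully open they stand 13 mm farther back than shut.
Start: joints at [-0.106, 0.491, 1.559, -0, 1.092, -0.106], TCP at [0.625, 0, 0.231] pointing down, gripper open.
Joint ranges: [-3.1, 3.1], [-0.84, 2.19], [0.05, 2.79], [-1.13, 4.28], [0.06, 2.93], [-2.69, 2.69]. Speed limits (rad/s): [2.22, 2.22, 2.79, 3.14, 3.14, 3.14].

### API

Orientations are given as a rotation vector (axis times angle).
In Python, from rig import monitor, cams, job gives the robot as it stands. The module is installed in compiled form; this text tells all that it offers.
- The arm moves only by the tool servo_tool, never from a script. Its argument "moves" is a list of rows, each an object with "dp": the shift along the world's x, y, z in m, a list of three; "spin": the turn about the world's z in degrees; "gripper": the finger opening in m, from 0 to 0.0854. A call has 1 to 12 rows; each row shifts and turns the commanded pose from where the row before left it; what a row does not reach is not made up. A row lasts 1/8 s, in which the tool goes at most 62.5 mm and 10.7 degrees, less where a joint would pass 70% of its speed; a pose out of reach is approached as far as the arm can. A call with a gripper value outside its range is refused whole. The fingers move at their own pace and stop on an object; "squeeze" is the grip in N (left out, the last holds). Time passes only in rows, so rows that do not move let the fingers close. It gives the time, the measured TCP pose, the force and the opening at its end, in the units of the state.
- monitor.state(): the state, without advancing time (a new reading comes with each control period).
- cams.grab_frame(name): name is "scene" or "side" or "wrist"; returns (picture, depth): 480x640x3 uint8, red, green, blue; 480x640 float32, m along the optical axis (not along the pixel's ray), 0 where there is no reading.
- cams.calibration(name): a dict with "K" (3x3 intrinsics, pixels), "R" (3x3) and "t" (3): a world point X has camera coordinates R X + t; the wrist camera has in their place "mount" (4x4, takes a point from camera to tool coordinates, whose origin is the TCP and whose axes are the flange's). Camera axes: x right, y down, z forward; pixel columns grow to the right and rows downward; lengths in m; the calibration is good to about 2 mm. A picture is of the moment at which its call begins: read the wrist's pose just before it. calibration takes no time and is no camera call.
- job.close_job(): hands the job in, once; it reports no verdict.
The state is a dict: "time": time; "joint_positions": joint angles; "qd": joint speeds; "joint_efforts": joint torques, N m; "position": TCP position; "ee_rot": TCP orientation; "contact_force": force on the tool from outside, world axes, zero at the start; "wrist_torque": the same for the moment, N m; "width": opening from 0.0 (shut) to 1.0 (fully open).
Only numpy, scipy, OpenCV 4.12 (cv2) and the standard library are available. Lean on these libraries where they do the work, as an engineer would, in place of code of your own. Each camera call takes 0.05 s, during which the arm holds its last target. There are 200 camera calls.

## Working session

There is one attempt and no reset: what is moved stays moved. The work goes in short steps, Python scripts to look and compute and a tool call to move; the robot and the scene stay as the last step left them, time stands still between calls to the robot, and variables do not carry over. Pictures are saved under pics/ and viewed, about 8 in all and at most 12, crops included, and the job is handed in when it is done.

Besides the shell and the picture viewer there is one more tool, called after "Call:" as a command line: name --argument value ..., lists and objects as JSON in quotes. servo_tool: Moves the arm, as the interface text tells. Its arguments: {"type":"object","properties":{"moves":{"type":"array","items":{"type":"object","properties":{"dp":{"type":"array","items":{"type":"number"}},"spin":{"type":"number"},"gripper":{"type":"number"}}}},"squeeze":{"type":"number"}},"required":["moves"]}

```bash
mkdir -p pics; cat > h.py <<'E'
import numpy as np, cv2
from scipy.spatial.transform import Rotation as Ro
from rig import monitor, cams, job
def cam(name):
    c=cams.calibration(name); s=monitor.state()
    K=np.array(c["K"])
    if name=="wrist":
        M=np.array(c["mount"]); T=np.eye(4); T[:3,:3]=Ro.from_rotvec(s["ee_rot"]).as_matrix(); T[:3,3]=s["position"]
        W=T@M; R=W[:3,:3].T; t=-R@W[:3,3]
    else: R=np.array(c["R"]); t=np.array(c["t"])
    im,d=cams.grab_frame(name)
    return im,d,K,R,t
def cloud(d,K,R,t):
    v,u=np.mgrid[0:480,0:640]
    P=np.stack([(u-K[0,2])/K[0,0]*d,(v-K[1,2])/K[1,1]*d,d],-1)
    return (P-t)@R
def save(n,im): cv2.imwrite("pics/"+n,im[...,::-1])
E
python3 - <<'E'
from h import *
s=monitor.state(); print(s)
for n in ("scene","side"):
    im,d,K,R,t=cam(n); save(n+"0.png",im); np.savez(n+"0.npz",im=im,d=d,K=K,R=R,t=t)
    print(n,K[0,0],-R.T@t,R[2])
E
```

```text
{'time': 0.0, 'joint_positions': array([-1.05614194e-01,  4.91567996e-01,  1.55944768e+00,  2.87762686e-06,
        1.09169484e+00, -1.05609421e-01]), 'qd': array([ 1.32654337e-05, -3.92673458e-04,  8.02048440e-04,  5.03844839e-04,
        1.28058005e-03, -1.09416449e-03]), 'joint_efforts': array([-2.53899279e-04, -6.18447447e+01, -2.61596632e+01, -1.41405640e-04,
        4.01603000e-03, -9.44706159e-06]), 'position': array([6.24776974e-01, 3.81498736e-05, 2.30723107e-01]), 'ee_rot': array([-2.22083224e+00, -2.22081869e+00,  1.10039547e-03]), 'contact_force': array([ 1.25565779, -0.2532528 ,  0.00166554]), 'wrist_torque': array([0.03099413, 0.00272125, 0.00452799]), 'width': 1.002960369033424}
scene 493.35843789644423 [ 0.0510405  -0.94922288  0.88498725] [ 0.37075568  0.68093834 -0.63155618]
side 498.3924795878379 [0.38440719 0.98706483 0.58872898] [ 0.11481787 -0.87068656 -0.47824865]
```

View pics/scene0.png

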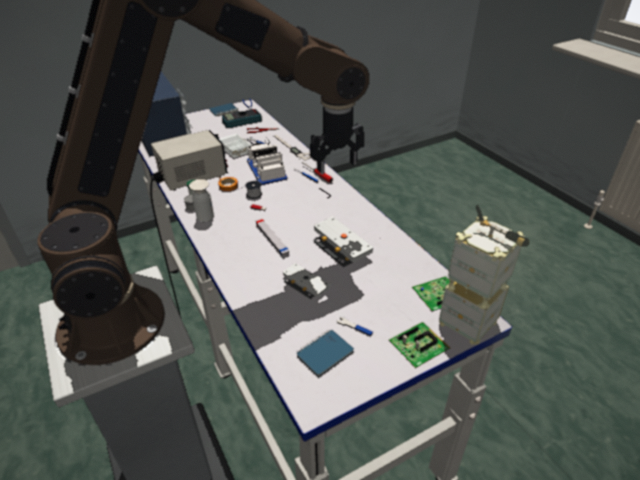

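View pics/side0.png

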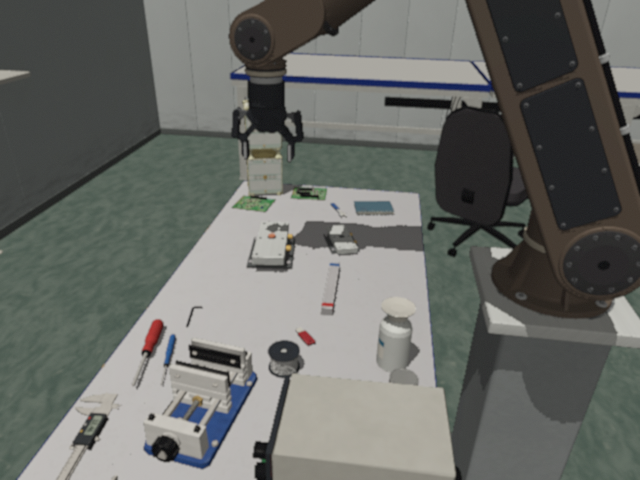

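The straightedge is at scene (272,237), red end at (260,222). There are two plates: a larger one with a copper dot at scene (343,240) / side (271,245), and a small one at scene (304,280) / side (342,243). I'll confirm by crop and size.

```bash
python3 - <<'E'
from h import *
a=np.load("scene0.npz"); b=np.load("side0.npz")
c1=cv2.resize(a["im"][200:310,240:390],None,fx=4,fy=4,interpolation=cv2.INTER_CUBIC)
c2=cv2.resize(b["im"][215:325,225:365],None,fx=4,fy=4,interpolation=cv2.INTER_CUBIC)
save("crop.png",cv2.resize(np.vstack([c1[:, :560],c2]),(560,600)) if 0 else np.hstack([c1[:,:,:],c2])[:, :1160][:, ::1] if 0 else cv2.resize(np.hstack([c1,c2]),(800,304)))
for n,z in (("scene",a),("side",b)):
    P=cloud(z["d"],z["K"],z["R"],z["t"]); im=z["im"]
    print(n,"bench z",np.median(P[...,2][(abs(P[...,2])<.02)&(z["d"]>0)]))
    hsv=cv2.cvtColor(im,cv2.COLOR_RGB2HSV)
    inb=(P[...,0]>.4)&(P[...,0]<.95)&(abs(P[...,1])<.35)&(z["d"]>0)
    hi=inb&(P[...,2]>.007)&(P[...,2]<.1)
    k,l,st,ce=cv2.connectedComponentsWithStats(hi.astype(np.uint8))
    for i in range(1,k):
        if st[i,4]<40: continue
        Q=P[l==i]; r=cv2.minAreaRect((Q[:,:2]*1000).astype(np.float32))
        print(st[i],"rect",np.round(r[0],0),np.round(r[1],0),round(r[2],1),"z90",np.percentile(Q[:,2],[50,95]).round(3))
    for nm,m in (("red",((hsv[...,0]<8)|(hsv[...,0]>172))&(hsv[...,1]>120)),("blue",(abs(hsv[...,0].astype(int)-112)<12)&(hsv[...,1]>90))):
        k,l,st,ce=cv2.connectedComponentsWithStats((m&inb).astype(np.uint8))
        for i in range(1,k):
            if st[i,4]>5: print(nm,ce[i].round(),st[i,4],np.median(P[l==i],0).round(3))
E
```

```text
scene bench z -0.00023440792316820405
[316 171  18  12  87] rect [765. 313.] [21. 75.] 16.5 z90 [0.016 0.023]
[246 183  16  14 151] rect [522. 334.] [31. 50.] 89.4 z90 [0.028 0.039]
[ 314  217   60   49 1515] rect [621. -30.] [ 90. 186.] 7.7 z90 [0.041 0.045]
[256 219  34  37 379] rect [472. 103.] [ 24. 186.] 1.0 z90 [0.017 0.02 ]
[283 263  48  34 782] rect [ 467. -112.] [ 60. 128.] 19.0 z90 [0.02  0.023]
[354 325  19  10  62] rect [ 509. -322.] [13. 43.] 27.0 z90 [0.009 0.011]
[316 329  35  27 464] rect [ 427. -317.] [58. 66.] 4.6 z90 [0.01  0.013]
red [324. 176.] 80 [0.762 0.302 0.017]
red [256. 207.] 32 [0.494 0.271 0.007]
red [259. 221.] 11 [0.469 0.181 0.018]
blue [313. 178.] 23 [0.729 0.324 0.009]
blue [282. 249.] 15 [0.468 0.027 0.018]
blue [363. 330.] 73 [ 0.509 -0.324  0.008]
blue [331. 338.] 105 [ 0.432 -0.308  0.009]
blue [327. 349.] 10 [ 0.408 -0.332  0.009]
blue [335. 350.] 10 [ 0.419 -0.343  0.01 ]
side bench z 0.00011390122734795266
[354 202  20  12 181] rect [ 427. -315.] [55. 74.] 4.5 z90 [0.01  0.012]
[ 246  222   49   46 1676] rect [629. -27.] [103. 187.] 7.6 z90 [0.042 0.044]
[327 225  32  29 605] rect [ 469. -108.] [ 59. 132.] 20.5 z90 [0.02  0.022]
[321 262  19  52 563] rect [472. 106.] [ 23. 183.] 1.2 z90 [0.018 0.02 ]
[145 319  19  27 316] rect [768. 317.] [21. 66.] 9.8 z90 [0.02  0.023]
[298 331  18  13 102] rect [496. 275.] [18. 38.] 37.8 z90 [0.008 0.009]
[166 334  10  16  92] rect [731. 330.] [12. 42.] 15.5 z90 [0.01  0.013]
[269 340  31  12 243] rect [522. 337.] [27. 52.] 89.7 z90 [0.036 0.038]
red [327. 304.] 21 [0.469 0.182 0.019]
red [154. 332.] 260 [0.764 0.323 0.021]
red [306. 338.] 103 [0.495 0.278 0.008]
blue [334. 206.] 13 [ 0.512 -0.315  0.009]
blue [334. 264.] 7 [0.473 0.026 0.019]
blue [171. 342.] 69 [0.73  0.332 0.011]
```

View pics/crop.png

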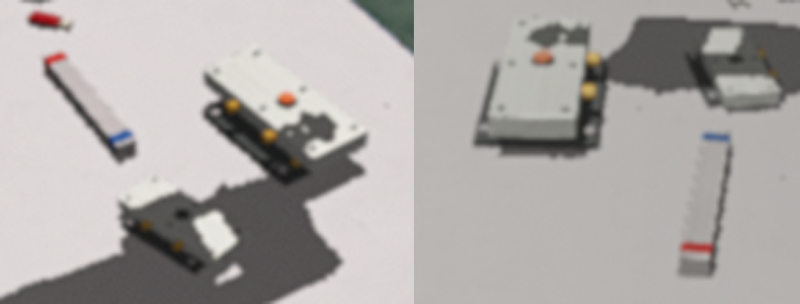

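The crop confirms it: the plate at scene (343,240) has the 70x180 block, the larger dark base and the copper insert. The one at (304,280) is only about 60x130 with no insert, so it is the decoy. Next I'll fit the face, the insert and the bar.

```bash
cat > fit.py <<'E'
from h import *
def face(P,ok):
    m=ok&(P[...,0]>.53)&(P[...,0]<.73)&(P[...,1]>-.15)&(P[...,1]<.1)&(P[...,2]>.034)&(P[...,2]<.07)
    return m
def rect(Q):
    # axis by grid of yaw on trimmed extent
    best=None
    for th in np.radians(np.arange(-15,15.1,.25)):
        c,s=np.cos(th),np.sin(th)
        u=Q[:,0]*c+Q[:,1]*s; v=-Q[:,0]*s+Q[:,1]*c
        a=np.percentile(u,[1.5,98.5]); b=np.percentile(v,[1,99]); w=a[1]-a[0]
        if best is None or w<best[0]: best=(w,th,a,b)
    w,th,a,b=best; c,s=np.cos(th),np.sin(th); uc,vc=a.mean(),b.mean()
    return np.degrees(th),np.array([uc*c-vc*s,uc*s+vc*c]),w,b[1]-b[0]
def copper(im,m):
    hsv=cv2.cvtColor(im,cv2.COLOR_RGB2HSV)
    return cv2.dilate(m.astype(np.uint8),np.ones((3,3)))>0, (hsv[...,0]<16)&(hsv[...,1]>90)
def run(im,d,K,R,t):
    P=cloud(d,K,R,t); ok=d>0; m=face(P,ok)
    th,c,w,l=rect(P[m][:,:2]); print("face yaw %.2f c %s w %.3f l %.3f z %.4f"%(th,c.round(4),w,l,np.median(P[m][:,2])))
    a,b=copper(im,m); q=P[m&b]
    ax=np.array([-np.sin(np.radians(th)),np.cos(np.radians(th))])
    if len(q):
        ic=q[:,:2].mean(0); print("insert",len(q),ic.round(4),"z",np.percentile(q[:,2],[20,80]).round(4),"along",((ic-c)@ax).round(4),"lat",((ic-c)@np.array([ax[1],-ax[0]])).round(4))
    mb=ok&(P[...,0]>.43)&(P[...,0]<.52)&(P[...,1]>0)&(P[...,1]<.21)&(P[...,2]>.012)&(P[...,2]<.03)
    if mb.sum()>50:
        th,c,w,l=rect(P[mb][:,:2]); print("bar yaw %.2f c %s w %.3f l %.3f z %.4f"%(th,c.round(4),w,l,np.median(P[mb][:,2])))
if __name__=="__main__":
    for n in ("scene","side"):
        z=np.load(n+"0.npz"); print(n); run(z["im"],z["d"],z["K"],z["R"],z["t"])
    im,d,K,R,t=cam("wrist"); print("wrist"); run(im,d,K,R,t); save("w0.png",im); np.savez("w0.npz",im=im,d=d,K=K,R=R,t=t)
E
python3 fit.py
```

```text
scene
face yaw 7.75 c [ 0.6281 -0.0314] w 0.072 l 0.178 z 0.0417
insert 20 [ 0.6283 -0.0368] z [0.0464 0.0495] along -0.0054 lat -0.0004
bar yaw 1.25 c [0.4716 0.1006] w 0.023 l 0.177 z 0.0171
side
face yaw 6.75 c [ 0.6256 -0.0257] w 0.074 l 0.178 z 0.0424
insert 20 [ 0.6286 -0.03  ] z [0.0474 0.0491] along -0.0047 lat 0.0024
bar yaw 1.25 c [0.4715 0.107 ] w 0.022 l 0.178 z 0.0178
wrist
face yaw 7.00 c [ 0.6279 -0.0275] w 0.071 l 0.176 z 0.0423
insert 277 [ 0.6303 -0.033 ] z [0.0473 0.0485] along -0.0058 lat 0.0017
bar yaw 1.25 c [0.4728 0.0965] w 0.022 l 0.160 z 0.0177
```

View pics/w0.png

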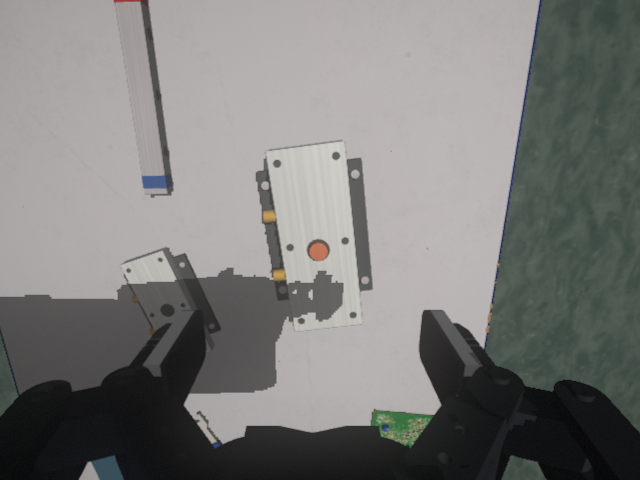

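Call:
servo_tool --moves '[{"dp": [-0.03, 0.008, -0.006], "gripper": 0.05}, {"dp": [-0.03, 0.008, -0.006]}, {"dp": [-0.03, 0.008, -0.006]}, {"dp": [-0.03, 0.008, -0.006]}, {"dp": [-0.033, 0.008, -0.006], "spin": 1.2}, {"dp": [0, 0, 0]}, {"dp": [0, 0, 0]}]' --squeeze 30

```text
invalid input at $.moves[0]: expected keys dp, spin, gripper
```

```bash
cat > wl.py <<'E'
import sys
from fit import *
im,d,K,R,t=cam("wrist"); run(im,d,K,R,t); n=sys.argv[1]; save(n+".png",im); np.savez(n+".npz",im=im,d=d,K=K,R=R,t=t)
hsv=cv2.cvtColor(im,cv2.COLOR_RGB2HSV); P=cloud(d,K,R,t)
for nm,m in (("red",((hsv[...,0]<6)|(hsv[...,0]>172))&(hsv[...,1]>150)),("blue",(abs(hsv[...,0].astype(int)-112)<10)&(hsv[...,1]>130))):
    k,l,st,ce=cv2.connectedComponentsWithStats((m&(d>0)).astype(np.uint8))
    for i in range(1,k):
        if st[i,4]>60: print(nm,ce[i].round(),st[i,4],P[l==i].mean(0).round(4),"zmed",np.median(P[l==i][:,2]).round(4))
s=monitor.state(); print(s["time"],s["position"].round(4),s["contact_force"].round(2),s["width"])
E
python3 wl.py w1
```

```text
face yaw 6.50 c [ 0.6278 -0.0275] w 0.071 l 0.176 z 0.0423
insert 275 [ 0.6303 -0.0329] z [0.0472 0.0487] along -0.0057 lat 0.0018
bar yaw 1.25 c [0.4728 0.0966] w 0.022 l 0.160 z 0.0177
0.2 [0.6249 0.     0.231 ] [ 0.27 -0.26  0.16] 0.9999452909593546
```

All keys needed in every row.

Call:
servo_tool --moves '[{"dp": [-0.03, 0.008, -0.006], "spin": 0, "gripper": 0.05}, {"dp": [-0.03, 0.008, -0.006], "spin": 0, "gripper": 0.05}, {"dp": [-0.03, 0.008, -0.006], "spin": 0, "gripper": 0.05}, {"dp": [-0.03, 0.008, -0.006], "spin": 0, "gripper": 0.05}, {"dp": [-0.033, 0.008, -0.006], "spin": 1.2, "gripper": 0.05}, {"dp": [0, 0, 0], "spin": 0, "gripper": 0.05}, {"dp": [0, 0, 0], "spin": 0, "gripper": 0.05}]' --squeeze 30

```text
time: 1.08
position: [0.4729, 0.0399, 0.2017]
ee_rot: [2.198, 2.244, 0.001]
contact_force: [0.0, 0.2, 0.2]
width: 0.588
```

```bash
python3 wl.py w1
```

```text
face yaw 6.50 c [ 0.6255 -0.0166] w 0.073 l 0.156 z 0.0423
insert 301 [ 0.6296 -0.0327] z [0.047  0.0484] along -0.0165 lat 0.0023
bar yaw 1.25 c [0.4721 0.1049] w 0.021 l 0.176 z 0.0177
red [312.  38.] 428 [0.4702 0.1827 0.0181] zmed 0.0181
blue [69. 48.] 107 [ 0.2676  0.1743 -0.0005] zmed -0.0005
1.125 [0.473  0.0398 0.2016] [-0.26  0.41  0.64] 0.5881243435991961
```

Call:
servo_tool --moves '[{"dp": [0, 0.03, -0.04], "spin": 0, "gripper": 0.05}, {"dp": [-0.001, 0.0345, -0.04], "spin": 0, "gripper": 0.05}, {"dp": [0, 0, -0.04], "spin": 0, "gripper": 0.05}, {"dp": [0, 0, -0.03], "spin": 0, "gripper": 0.05}, {"dp": [0, 0, -0.025], "spin": 0, "gripper": 0.05}, {"dp": [0, 0, -0.015], "spin": 0, "gripper": 0.05}, {"dp": [0, 0, -0.007], "spin": 0, "gripper": 0.05}, {"dp": [0, 0, 0], "spin": 0, "gripper": 0.05}, {"dp": [0, 0, 0], "spin": 0, "gripper": 0.05}]' --squeeze 30

```text
time: 2.25
position: [0.4714, 0.1045, 0.005]
ee_rot: [2.197, 2.244, 0.002]
contact_force: [0.2, -0.9, 0.2]
width: 0.586
```

Call:
servo_tool --moves '[{"dp": [0.0005, 0, -0.002], "spin": 0, "gripper": 0.015}, {"dp": [0, 0, 0], "spin": 0, "gripper": 0.015}, {"dp": [0, 0, 0], "spin": 0, "gripper": 0.015}, {"dp": [0, 0, 0], "spin": 0, "gripper": 0.015}, {"dp": [0, 0, 0], "spin": 0, "gripper": 0.015}, {"dp": [0, 0, 0], "spin": 0, "gripper": 0.015}]' --squeeze 40

```text
time: 3.0
position: [0.4717, 0.1045, 0.0027]
ee_rot: [2.198, 2.244, 0.001]
contact_force: [0.1, -0.1, 6.5]
width: 0.244
```

Call:
servo_tool --moves '[{"dp": [0, 0, 0.005], "spin": 0, "gripper": 0.015}, {"dp": [0, 0, 0.015], "spin": 0, "gripper": 0.015}, {"dp": [0, 0, 0.03], "spin": 0, "gripper": 0.015}, {"dp": [0, 0, 0.05], "spin": 0, "gripper": 0.015}, {"dp": [0, 0, 0.03], "spin": 0, "gripper": 0.015}, {"dp": [0, 0, 0], "spin": 0, "gripper": 0.015}, {"dp": [0, 0, 0], "spin": 0, "gripper": 0.015}, {"dp": [0, 0, 0], "spin": 0, "gripper": 0.015}]' --squeeze 40

```text
time: 4.0
position: [0.4709, 0.1045, 0.1313]
ee_rot: [-2.197, -2.244, 0.003]
contact_force: [0.1, -0.5, -2.6]
width: 0.248
```

```bash
python3 - <<'E'
from h import *
a=cam("side")[0]; b=cam("wrist")[0]
save("lift.png",np.hstack([cv2.resize(a[60:360,180:480],(400,400)),cv2.resize(b,(400,400))])); s=monitor.state(); print(s["position"],s["contact_force"],s["wrist_torque"],s["width"])
E
```

```text
[0.47115644 0.10446946 0.13139017] [-0.45322677  0.69585709 -2.64197829] [ 0.02707186  0.02233457 -0.0026966 ] 0.24402773401384087
```

View pics/lift.png

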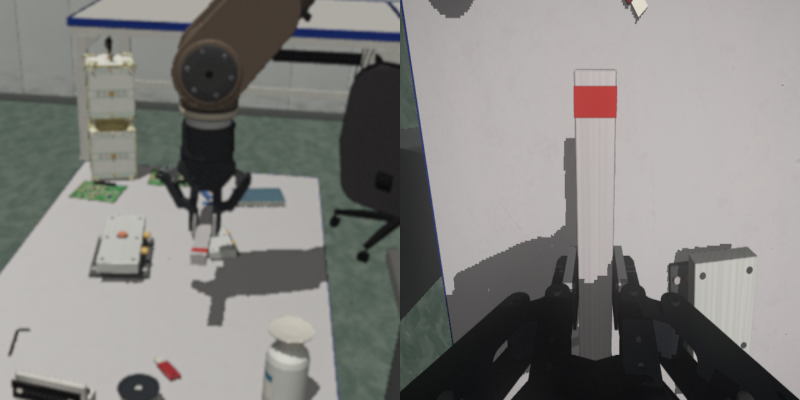

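The bar is held level at its middle (right half: red band at about (595,100)). It weighs about 2.6 N. Next I'll carry it over the plate.

Call:
servo_tool --moves '[{"dp": [0.026, -0.022, 0], "spin": 1, "gripper": 0.015}, {"dp": [0.026, -0.022, 0], "spin": 1, "gripper": 0.015}, {"dp": [0.026, -0.022, 0], "spin": 1, "gripper": 0.015}, {"dp": [0.026, -0.022, 0], "spin": 1, "gripper": 0.015}, {"dp": [0.026, -0.022, -0.01], "spin": 1, "gripper": 0.015}, {"dp": [0.0265, -0.0225, -0.02], "spin": 1, "gripper": 0.015}, {"dp": [0, 0, -0.02], "spin": 0, "gripper": 0.015}, {"dp": [0, 0, 0], "spin": 0, "gripper": 0.015}, {"dp": [0, 0, 0], "spin": 0, "gripper": 0.015}]' --squeeze 40

```text
time: 5.22
position: [0.628, -0.0277, 0.0825]
ee_rot: [-2.077, -2.357, 0.0]
contact_force: [0.5, -0.0, -2.7]
width: 0.244
```

```bash
cat > two.py <<'E'
import sys
from h import *
# bar-top and face clouds from scene and side
for n in ("scene","side","wrist"):
    im,d,K,R,t=cam(n); P=cloud(d,K,R,t); save(sys.argv[1]+n+".png",im); np.savez(sys.argv[1]+n+".npz",im=im,d=d,K=K,R=R,t=t)
s=monitor.state(); print(s["time"],s["position"].round(4),s["contact_force"].round(2))
a=cv2.imread("pics/"+sys.argv[1]+"scene.png")[190:290,290:410]; b=cv2.imread("pics/"+sys.argv[1]+"side.png")[190:290,200:320]; c=cv2.imread("pics/"+sys.argv[1]+"wrist.png")
cv2.imwrite("pics/"+sys.argv[1]+".png",np.hstack([np.vstack([cv2.resize(x,(336,280),interpolation=2) for x in (a,b)]),cv2.resize(c,(448,560))]))
E
python3 two.py p1
```

```text
5.375 [ 0.6282 -0.0277  0.0832] [ 0.49  0.19 -2.45]
```

View pics/p1.png

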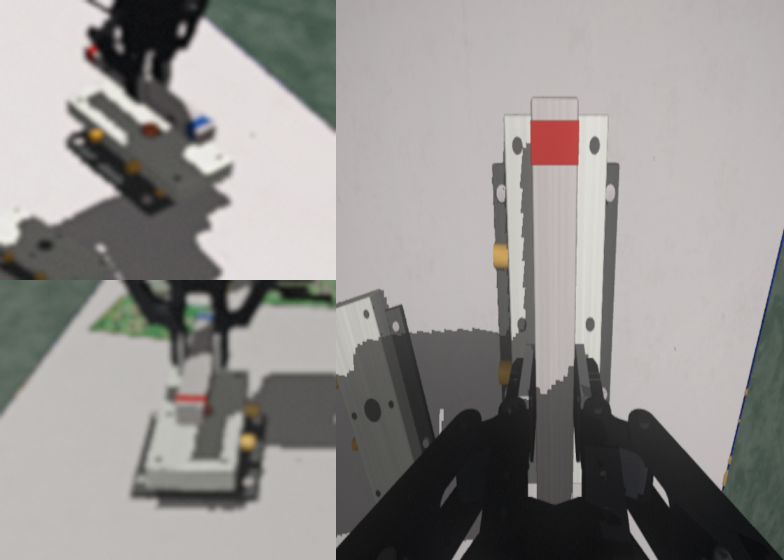

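```bash
python3 - <<'E'
from h import *
z=np.load("p1wrist.npz"); P=cloud(z["d"],z["K"],z["R"],z["t"]); ok=z["d"]>0
th=np.radians(7.2); c,s=np.cos(th),np.sin(th); o=np.array([.628,-.0277])
u=(P[...,0]-o[0])*c+(P[...,1]-o[1])*s; v=-(P[...,0]-o[0])*s+(P[...,1]-o[1])*c
for nm,lo,hi in (("face",.036,.05),("bar",.088,.106)):
    m=ok&(P[...,2]>lo)&(P[...,2]<hi)&(v>.03)&(v<.12)&(abs(u)<.05)
    print(nm,m.sum(),"z",np.median(P[m][:,2]).round(4),"vmax",np.percentile(v[m],99.5).round(4))
    for a in np.arange(.04,.1,.01):
        k=m&(v>a)&(v<a+.01)
        if k.sum()>10: print(round(a,2),np.percentile(u[k],[1,99]).round(4), np.percentile(u[k],[1,99]).mean().round(4), np.median(P[...,2][k]).round(4))
E
```

```text
face 9836 z 0.0423 vmax 0.0893
0.04 [-0.0327  0.036 ] 0.0016 0.0423
0.05 [-0.0329  0.0359] 0.0015 0.0423
0.06 [-0.0327  0.0359] 0.0016 0.0423
0.07 [-0.0328  0.036 ] 0.0016 0.0423
0.08 [-0.0328  0.0359] 0.0015 0.0422
bar 11393 z 0.0981 vmax 0.0895
0.04 [-0.0102  0.0114] 0.0006 0.098
0.05 [-0.0103  0.0115] 0.0006 0.098
0.06 [-0.0101  0.0113] 0.0006 0.098
0.07 [-0.0104  0.0115] 0.0006 0.0983
0.08 [-0.0102  0.0114] 0.0006 0.0982
```

Call:
servo_tool --moves '[{"dp": [0.001, 0, -0.012], "spin": 0, "gripper": 0.015}, {"dp": [0, 0, -0.01], "spin": 0, "gripper": 0.015}, {"dp": [0, 0, -0.005], "spin": 0, "gripper": 0.015}, {"dp": [0, 0, -0.0015], "spin": 0, "gripper": 0.015}, {"dp": [0, 0, 0], "spin": 0, "gripper": 0.015}, {"dp": [0, 0, 0], "spin": 0, "gripper": 0.015}]' --squeeze 25

```text
time: 6.12
position: [0.6291, -0.028, 0.0541]
ee_rot: [2.077, 2.356, 0.0]
contact_force: [0.0, 0.4, -2.5]
width: 0.249
```

Call:
servo_tool --moves '[{"dp": [0, 0, -0.0005], "spin": 0, "gripper": 0.015}, {"dp": [0, 0, -0.0005], "spin": 0, "gripper": 0.015}, {"dp": [0, 0, -0.0005], "spin": 0, "gripper": 0.015}, {"dp": [0, 0, -0.0005], "spin": 0, "gripper": 0.015}, {"dp": [0, 0, 0], "spin": 0, "gripper": 0.015}]' --squeeze 25

```text
time: 6.75
position: [0.629, -0.028, 0.0517]
ee_rot: [-2.078, -2.357, 0.0]
contact_force: [-0.5, -0.6, -2.7]
width: 0.243
```

Call:
servo_tool --moves '[{"dp": [0, 0, -0.0004], "spin": 0, "gripper": 0.015}, {"dp": [0, 0, -0.0003], "spin": 0, "gripper": 0.015}, {"dp": [0, 0, 0], "spin": 0, "gripper": 0.015}]' --squeeze 25

```text
time: 7.12
position: [0.629, -0.028, 0.0512]
ee_rot: [2.077, 2.356, 0.0]
contact_force: [0.2, 0.6, -2.0]
width: 0.249
```

Call:
servo_tool --moves '[{"dp": [0, 0, -0.0004], "spin": 0, "gripper": 0.015}, {"dp": [0, 0, 0], "spin": 0, "gripper": 0.015}, {"dp": [0, 0, 0], "spin": 0, "gripper": 0.015}]' --squeeze 25

```text
time: 7.5
position: [0.629, -0.028, 0.0511]
ee_rot: [2.077, 2.356, 0.0]
contact_force: [-1.7, 0.8, 5.6]
width: 0.245
```

Contact at TCP z 0.0511, with about 8 N on the insert. I'll ease off and release.

Call:
servo_tool --moves '[{"dp": [0, 0, 0.0002], "spin": 0, "gripper": 0.015}, {"dp": [0, 0, 0], "spin": 0, "gripper": 0.015}, {"dp": [0, 0, 0], "spin": 0, "gripper": 0.015}]' --squeeze 20

```text
time: 7.88
position: [0.6291, -0.028, 0.0511]
ee_rot: [2.077, 2.356, 0.0]
contact_force: [-2.1, 0.9, 5.5]
width: 0.243
```

Call:
servo_tool --moves '[{"dp": [0, 0, 0.0003], "spin": 0, "gripper": 0.015}, {"dp": [0, 0, 0], "spin": 0, "gripper": 0.015}, {"dp": [0, 0, 0], "spin": 0, "gripper": 0.015}]' --squeeze 20

```text
time: 8.25
position: [0.629, -0.028, 0.0511]
ee_rot: [2.078, 2.357, 0.0]
contact_force: [-0.1, 0.0, 0.8]
width: 0.242
```

Call:
servo_tool --moves '[{"dp": [0, 0, 0], "spin": 0, "gripper": 0.026}, {"dp": [0, 0, 0], "spin": 0, "gripper": 0.032}, {"dp": [0, 0, 0], "spin": 0, "gripper": 0.038}, {"dp": [0, 0, 0], "spin": 0, "gripper": 0.045}, {"dp": [0, 0, 0], "spin": 0, "gripper": 0.045}, {"dp": [0, 0, 0], "spin": 0, "gripper": 0.045}]' --squeeze 20

```text
time: 9.0
position: [0.629, -0.028, 0.0512]
ee_rot: [2.078, 2.356, 0.0]
contact_force: [-0.9, 0.9, -0.1]
width: 0.525
```

Call:
servo_tool --moves '[{"dp": [0, 0, 0.01], "spin": 0, "gripper": 0.045}, {"dp": [0, 0, 0.03], "spin": 0, "gripper": 0.045}, {"dp": [0, 0, 0.04], "spin": 0, "gripper": 0.0}, {"dp": [0, 0, 0.03], "spin": 0, "gripper": 0.0}, {"dp": [0, 0, 0.0], "spin": 0, "gripper": 0.0}, {"dp": [0, 0, 0.0], "spin": 0, "gripper": 0.0}, {"dp": [0, 0, 0.0], "spin": 0, "gripper": 0.0}]' --squeeze 20

```text
time: 9.88
position: [0.6286, -0.0279, 0.1603]
ee_rot: [-2.077, -2.355, 0.001]
contact_force: [-0.9, 0.4, 0.2]
width: 0.001
```

```bash
cat > bar.py <<'E'
import sys
from h import *
th=np.radians(7.2); c,s=np.cos(th),np.sin(th); o=np.array([.629,-.028])
for n in sys.argv[1:]:
    im,d,K,R,t=cam(n); P=cloud(d,K,R,t); save("b_%s_%.2f.png"%(n,monitor.state()["time"]),im)
    u=(P[...,0]-o[0])*c+(P[...,1]-o[1])*s; v=-(P[...,0]-o[0])*s+(P[...,1]-o[1])*c
    m=(d>0)&(abs(u)<.022)&(abs(v)<.11)&(P[...,2]>.05)&(P[...,2]<.085)
    if m.sum()<50: print(n,"none"); continue
    print(n,m.sum(),"u",np.percentile(u[m],[2,98]).round(4),"v",np.percentile(v[m],[.5,99.5]).round(4))
    mm=m&(abs(u-.0)<.006); q=np.polyfit(v[mm],P[...,2][mm],1)
    print("  top z at mid %.4f slope %.4f  red90 %.4f blue-90 %.4f"%(q[1],q[0],q[1]+.09*q[0],q[1]-.09*q[0]))
    for e in (.08,-.08):
        k=m&(abs(v-e)<.01)
        if k.sum()>10: a=np.percentile(u[k],[2,98]); print("  v",e,"u",a.round(4),a.mean().round(4),"z",np.median(P[...,2][k]).round(4))
st=monitor.state(); print(st["time"],st["position"].round(4),st["contact_force"].round(2),st["width"].round(3))
E
python3 bar.py scene side wrist
```

```text
scene 515 u [-0.013   0.0104] v [-0.093   0.0866]
  top z at mid 0.0654 slope 0.0125  red90 0.0665 blue-90 0.0643
  v 0.08 u [-0.0121  0.0102] -0.0009 z 0.0649
  v -0.08 u [-0.0124  0.0102] -0.0011 z 0.0648
side 439 u [-0.0112  0.0104] v [-0.0903  0.093 ]
  top z at mid 0.0658 slope -0.0320  red90 0.0629 blue-90 0.0687
  v 0.08 u [-0.0109  0.0109] -0.0 z 0.0642
  v -0.08 u [-0.0101  0.0099] -0.0001 z 0.0674
wrist 6475 u [-0.01    0.0111] v [-0.0344  0.0897]
  top z at mid 0.0660 slope -0.0088  red90 0.0652 blue-90 0.0668
  v 0.08 u [-0.0104  0.0114] 0.0005 z 0.0654Traceback (most recent call last):
  File "bar.py", line 15, in <module>
    st=monitor.state(); print(st["time"],st["position"].round(4),st["contact_force"].round(2),st["width"].round(3))
                                                                                              ^^^^^^^^^^^^^^^^^
AttributeError: 'float' object has no attribute 'round'
```

Call:
servo_tool --moves '[{"dp": [-0.005, 0.04, -0.02], "spin": 0, "gripper": 0.0}, {"dp": [-0.0048, 0.0374, -0.03], "spin": 0, "gripper": 0.0}, {"dp": [0, 0, -0.025], "spin": 0, "gripper": 0.0}, {"dp": [0, 0, -0.01], "spin": 0, "gripper": 0.0}, {"dp": [0, 0, -0.004], "spin": 0, "gripper": 0.0}, {"dp": [0, 0, 0], "spin": 0, "gripper": 0.0}, {"dp": [0, 0, 0], "spin": 0, "gripper": 0.0}]' --squeeze 20

```text
time: 10.9
position: [0.6196, 0.0491, 0.073]
ee_rot: [2.077, 2.355, 0.001]
contact_force: [0.7, 0.5, 0.5]
width: 0.002
```

```bash
sed -i 's/st\["width"\].round(3)/round(st["width"],3)/' bar.py; python3 - <<'E'
from h import *
print({k:np.round(monitor.state()[k],3) for k in ("position","contact_force","wrist_torque")})
E
```

```text
{'position': array([0.62 , 0.049, 0.073]), 'contact_force': array([0.739, 0.537, 0.539]), 'wrist_torque': array([ 0.002,  0.056, -0.048])}
```

Call:
servo_tool --moves '[{"dp": [0, 0, -0.002], "spin": 0, "gripper": 0.0}, {"dp": [0, 0, -0.002], "spin": 0, "gripper": 0.0}, {"dp": [0, 0, -0.0015], "spin": 0, "gripper": 0.0}, {"dp": [0, 0, -0.001], "spin": 0, "gripper": 0.0}, {"dp": [0, 0, -0.001], "spin": 0, "gripper": 0.0}, {"dp": [0, 0, -0.001], "spin": 0, "gripper": 0.0}, {"dp": [0, 0, 0], "spin": 0, "gripper": 0.0}]' --squeeze 20

```text
time: 11.78
position: [0.6192, 0.0494, 0.0637]
ee_rot: [-2.078, -2.357, 0.0]
contact_force: [-0.1, 0.6, -0.4]
width: 0.001
```

Call:
servo_tool --moves '[{"dp": [0, 0, -0.0007], "spin": 0, "gripper": 0.0}, {"dp": [0, 0, -0.0007], "spin": 0, "gripper": 0.0}, {"dp": [0, 0, -0.0006], "spin": 0, "gripper": 0.0}, {"dp": [0, 0, 0], "spin": 0, "gripper": 0.0}]' --squeeze 20

```text
time: 12.28
position: [0.6193, 0.0494, 0.0619]
ee_rot: [2.077, 2.356, 0.0]
contact_force: [-0.5, 0.6, 1.7]
width: -0.0
```

```bash
python3 bar.py scene side
```

```text
scene 528 u [-0.0129  0.0112] v [-0.092   0.0833]
  top z at mid 0.0671 slope 0.0011  red90 0.0672 blue-90 0.0670
  v 0.08 u [-0.0143  0.0137] -0.0003 z 0.071
  v -0.08 u [-0.0124  0.0105] -0.001 z 0.0685
side 229 u [-0.0129  0.012 ] v [-0.0672  0.0936]
  top z at mid 0.0697 slope -0.0215  red90 0.0677 blue-90 0.0716
  v 0.08 u [-0.013   0.0129] -0.0 z 0.0715
12.375 [0.6193 0.0494 0.0619] [-0.01  0.61  2.34] -0.003
```

Call:
servo_tool --moves '[{"dp": [0, 0, -0.0005], "spin": 0, "gripper": 0.0}, {"dp": [0, 0, -0.0005], "spin": 0, "gripper": 0.0}, {"dp": [0, 0, 0], "spin": 0, "gripper": 0.0}, {"dp": [0, 0, 0], "spin": 0, "gripper": 0.0}]' --squeeze 20

```text
time: 12.88
position: [0.6195, 0.0495, 0.0616]
ee_rot: [2.077, 2.356, 0.001]
contact_force: [-2.4, 0.6, 11.3]
width: 0.002
```

```bash
python3 bar.py scene side; ls pics | grep b_
```

```text
scene 532 u [-0.0127  0.0109] v [-0.0919  0.0843]
  top z at mid 0.0670 slope -0.0000  red90 0.0670 blue-90 0.0670
  v 0.08 u [-0.013   0.0026] -0.0052 z 0.067
  v -0.08 u [-0.0123  0.011 ] -0.0006 z 0.0698
side 232 u [-0.013   0.0126] v [-0.0678  0.0929]
  top z at mid 0.0686 slope -0.0116  red90 0.0675 blue-90 0.0696
  v 0.08 u [-0.0131  0.013 ] -0.0 z 0.0706
12.975 [0.6195 0.0495 0.0616] [-2.63  0.13 10.48] -0.004
b_scene_12.32.png
b_scene_12.93.png
b_scene_9.93.png
b_side_12.38.png
b_side_12.97.png
b_side_9.97.png
b_wrist_10.03.png
```

Call:
servo_tool --moves '[{"dp": [0, 0, 0.006], "spin": 0, "gripper": 0.0}, {"dp": [0, 0, 0.03], "spin": 0, "gripper": 0.0}, {"dp": [0.005, -0.0388, 0.01], "spin": 0, "gripper": 0.0}, {"dp": [0.005, -0.0388, 0], "spin": 0, "gripper": 0.0}, {"dp": [0.005, -0.0388, 0], "spin": 0, "gripper": 0.0}, {"dp": [0.0046, -0.0384, 0], "spin": 0, "gripper": 0.0}, {"dp": [0, 0, 0], "spin": 0, "gripper": 0.0}, {"dp": [0, 0, 0], "spin": 0, "gripper": 0.0}]' --squeeze 20

```text
time: 13.98
position: [0.6386, -0.105, 0.1066]
ee_rot: [-2.078, -2.356, 0.0]
contact_force: [-0.7, -0.2, 0.5]
width: -0.002
```

```bash
python3 bar.py scene side wrist
```

```text
scene 507 u [-0.0124  0.0105] v [-0.0932  0.0873]
  top z at mid 0.0652 slope -0.0121  red90 0.0642 blue-90 0.0663
  v 0.08 u [-0.0122  0.0094] -0.0014 z 0.0627
  v -0.08 u [-0.0118  0.0111] -0.0003 z 0.0659
side 434 u [-0.0111  0.0107] v [-0.0842  0.0931]
  top z at mid 0.0656 slope -0.0478  red90 0.0613 blue-90 0.0699
  v 0.08 u [-0.0109  0.0108] -0.0001 z 0.0639
  v -0.08 u [-0.01    0.0099] -0.0 z 0.0683
wrist 13563 u [-0.01    0.0111] v [-0.0863  0.0513]
  top z at mid 0.0660 slope -0.0081  red90 0.0653 blue-90 0.0668
  v -0.08 u [-0.01    0.0112] 0.0006 z 0.0669
14.125 [ 0.6387 -0.1043  0.1067] [-1.02  1.07 -0.34] 0.001
```

Call:
servo_tool --moves '[{"dp": [0, 0, -0.015], "spin": 0, "gripper": 0.0}, {"dp": [0, 0, -0.012], "spin": 0, "gripper": 0.0}, {"dp": [0, 0, -0.006], "spin": 0, "gripper": 0.0}, {"dp": [0, 0, -0.002], "spin": 0, "gripper": 0.0}, {"dp": [0, 0, -0.002], "spin": 0, "gripper": 0.0}, {"dp": [0, 0, -0.0015], "spin": 0, "gripper": 0.0}, {"dp": [0, 0, -0.001], "spin": 0, "gripper": 0.0}, {"dp": [0, 0, -0.001], "spin": 0, "gripper": 0.0}, {"dp": [0, 0, -0.001], "spin": 0, "gripper": 0.0}, {"dp": [0, 0, -0.001], "spin": 0, "gripper": 0.0}, {"dp": [0, 0, 0], "spin": 0, "gripper": 0.0}]' --squeeze 20

```text
time: 15.5
position: [0.6388, -0.1054, 0.0642]
ee_rot: [2.078, 2.356, 0.0]
contact_force: [-1.0, -0.3, 0.0]
width: 0.001
```

Call:
servo_tool --moves '[{"dp": [0, 0, -0.0007], "spin": 0, "gripper": 0.0}, {"dp": [0, 0, -0.0007], "spin": 0, "gripper": 0.0}, {"dp": [0, 0, -0.0006], "spin": 0, "gripper": 0.0}, {"dp": [0, 0, 0], "spin": 0, "gripper": 0.0}]' --squeeze 20

```text
time: 16.0
position: [0.6388, -0.1054, 0.0622]
ee_rot: [2.077, 2.357, 0.0]
contact_force: [1.0, -0.7, 2.0]
width: 0.001
```

Call:
servo_tool --moves '[{"dp": [0, 0, -0.0003], "spin": 0, "gripper": 0.0}, {"dp": [0, 0, -0.0003], "spin": 0, "gripper": 0.0}, {"dp": [0, 0, 0], "spin": 0, "gripper": 0.0}]' --squeeze 20

```text
time: 16.38
position: [0.639, -0.1054, 0.062]
ee_rot: [2.077, 2.356, 0.0]
contact_force: [-1.1, -1.2, 5.2]
width: -0.002
```

```bash
python3 bar.py scene side
```

```text
scene 504 u [-0.0131  0.0106] v [-0.0939  0.0863]
  top z at mid 0.0683 slope 0.0251  red90 0.0705 blue-90 0.0660
  v 0.08 u [-0.0122  0.0115] -0.0003 z 0.0705
  v -0.08 u [-0.0149  0.0122] -0.0014 z 0.0678
side 456 u [-0.0112  0.0111] v [-0.0799  0.0914]
  top z at mid 0.0691 slope -0.0099  red90 0.0682 blue-90 0.0699
  v 0.08 u [-0.0109  0.011 ] 0.0 z 0.0699
  v -0.08 u [-0.0128  0.0124] -0.0002 z 0.0713
16.475 [ 0.6389 -0.1054  0.0619] [-0.03 -0.09  5.3 ] -0.001
```

Call:
servo_tool --moves '[{"dp": [0, 0, 0.006], "spin": 0, "gripper": 0.0}, {"dp": [0, 0, 0.022], "spin": 0, "gripper": 0.0}, {"dp": [-0.0031, 0.0247, 0], "spin": 0, "gripper": 0.0}, {"dp": [-0.003, 0.0245, 0], "spin": 0, "gripper": 0.0}, {"dp": [-0.003, 0.0225, 0], "spin": 0, "gripper": 0.0}, {"dp": [0, 0, -0.012], "spin": 0, "gripper": 0.0}, {"dp": [0, 0, -0.005], "spin": 0, "gripper": 0.0}, {"dp": [0, 0, -0.002], "spin": 0, "gripper": 0.0}, {"dp": [0, 0, 0], "spin": 0, "gripper": 0.0}, {"dp": [0, 0, 0], "spin": 0, "gripper": 0.0}]' --squeeze 20

```text
time: 17.73
position: [0.6298, -0.0341, 0.0708]
ee_rot: [2.078, 2.356, 0.0]
contact_force: [-1.0, 0.4, -0.3]
width: 0.001
```

```bash
python3 bar.py wrist
```

```text
wrist 13686 u [-0.0101  0.0112] v [-0.0698  0.0898]
  top z at mid 0.0674 slope -0.0346  red90 0.0643 blue-90 0.0705
  v 0.08 u [-0.01    0.0113] 0.0007 z 0.0648
  v -0.08 u [-0.0031  0.0042] 0.0005 z 0.0673
17.775 [ 0.6298 -0.034   0.0708] [-0.35  0.48  0.15] 0.001
```

Level again, and the insert is still proud. Next I'll press over it at about 4 mm/s.

Call:
servo_tool --moves '[{"dp": [0, 0, -0.002], "spin": 0, "gripper": 0.0}, {"dp": [0, 0, -0.001], "spin": 0, "gripper": 0.0}, {"dp": [0, 0, -0.0005], "spin": 0, "gripper": 0.0}, {"dp": [0, 0, -0.0005], "spin": 0, "gripper": 0.0}, {"dp": [0, 0, -0.0005], "spin": 0, "gripper": 0.0}, {"dp": [0, 0, -0.0005], "spin": 0, "gripper": 0.0}, {"dp": [0, 0, -0.0005], "spin": 0, "gripper": 0.0}, {"dp": [0, 0, -0.0005], "spin": 0, "gripper": 0.0}]' --squeeze 20

```text
time: 18.77
position: [0.6299, -0.0337, 0.0655]
ee_rot: [2.077, 2.356, 0.001]
contact_force: [-3.6, 0.7, 9.9]
width: 0.001
```

Call:
servo_tool --moves '[{"dp": [0, 0, -0.0005], "spin": 0, "gripper": 0.0}, {"dp": [0, 0, -0.0005], "spin": 0, "gripper": 0.0}, {"dp": [0, 0, -0.0005], "spin": 0, "gripper": 0.0}, {"dp": [0, 0, -0.0005], "spin": 0, "gripper": 0.0}, {"dp": [0, 0, -0.0005], "spin": 0, "gripper": 0.0}, {"dp": [0, 0, -0.0005], "spin": 0, "gripper": 0.0}, {"dp": [0, 0, -0.0005], "spin": 0, "gripper": 0.0}]' --squeeze 20

```text
time: 19.65
position: [0.6299, -0.0337, 0.0621]
ee_rot: [2.077, 2.356, 0.001]
contact_force: [-2.5, 0.3, 8.7]
width: 0.0
```

Call:
servo_tool --moves '[{"dp": [0, 0, -0.0005], "spin": 0, "gripper": 0.0}, {"dp": [0, 0, -0.0005], "spin": 0, "gripper": 0.0}, {"dp": [0, 0, -0.0005], "spin": 0, "gripper": 0.0}, {"dp": [0, 0, -0.0004], "spin": 0, "gripper": 0.0}, {"dp": [0, 0, 0], "spin": 0, "gripper": 0.0}]' --squeeze 20

```text
time: 20.27
position: [0.6299, -0.0337, 0.0607]
ee_rot: [2.077, 2.356, 0.001]
contact_force: [-4.8, -0.0, 14.6]
width: -0.002
```

Call:
servo_tool --moves '[{"dp": [0, 0, -0.0004], "spin": 0, "gripper": 0.0}, {"dp": [0, 0, -0.0004], "spin": 0, "gripper": 0.0}, {"dp": [0, 0, 0], "spin": 0, "gripper": 0.0}]' --squeeze 20

```text
time: 20.65
position: [0.6299, -0.0337, 0.0606]
ee_rot: [2.077, 2.356, 0.001]
contact_force: [-7.3, 0.7, 22.9]
width: -0.0
```

Call:
servo_tool --moves '[{"dp": [0, 0, 0.004], "spin": 0, "gripper": 0.0}, {"dp": [0, 0, 0.018], "spin": 0, "gripper": 0.0}, {"dp": [-0.0035, 0.0277, 0], "spin": 0, "gripper": 0.0}, {"dp": [-0.0035, 0.0277, 0], "spin": 0, "gripper": 0.0}, {"dp": [-0.0035, 0.0277, 0], "spin": 0, "gripper": 0.0}, {"dp": [0, 0, -0.01], "spin": 0, "gripper": 0.0}, {"dp": [0, 0, -0.005], "spin": 0, "gripper": 0.0}, {"dp": [0, 0, 0], "spin": 0, "gripper": 0.0}, {"dp": [0, 0, 0], "spin": 0, "gripper": 0.0}]' --squeeze 20

```text
time: 21.78
position: [0.6194, 0.0487, 0.0655]
ee_rot: [2.079, 2.356, 0.0]
contact_force: [-0.3, -0.5, 0.8]
width: 0.001
```

```bash
python3 bar.py scene side
```

```text
scene 469 u [-0.013   0.0113] v [-0.0933  0.0865]
  top z at mid 0.0619 slope 0.0427  red90 0.0657 blue-90 0.0580
  v 0.08 u [-0.014   0.0097] -0.0021 z 0.0606
  v -0.08 u [-0.0135  0.0113] -0.0011 z 0.0597
side 220 u [-0.0117  0.0113] v [-0.0886  0.0919]
  top z at mid 0.0635 slope 0.0427  red90 0.0673 blue-90 0.0597
  v 0.08 u [-0.0127  0.0132] 0.0002 z 0.0711
  v -0.08 u [-0.0108 -0.0021] -0.0064 z 0.0609
21.875 [0.6194 0.0489 0.0656] [ 0.5   0.96 -0.8 ] 0.002
```

Call:
servo_tool --moves '[{"dp": [0, 0, -0.002], "spin": 0, "gripper": 0.0}, {"dp": [0, 0, -0.0015], "spin": 0, "gripper": 0.0}, {"dp": [0, 0, -0.001], "spin": 0, "gripper": 0.0}, {"dp": [0, 0, -0.0005], "spin": 0, "gripper": 0.0}, {"dp": [0, 0, -0.0003], "spin": 0, "gripper": 0.0}, {"dp": [0, 0, 0], "spin": 0, "gripper": 0.0}]' --squeeze 20

```text
time: 22.62
position: [0.6192, 0.0494, 0.0607]
ee_rot: [2.077, 2.356, 0.0]
contact_force: [-2.3, -0.1, 5.8]
width: -0.001
```

Call:
servo_tool --moves '[{"dp": [0, 0, -0.0003], "spin": 0, "gripper": 0.0}, {"dp": [0, 0, -0.0003], "spin": 0, "gripper": 0.0}, {"dp": [0, 0, 0], "spin": 0, "gripper": 0.0}, {"dp": [0, 0, 0], "spin": 0, "gripper": 0.0}]' --squeeze 20

```text
time: 23.12
position: [0.6193, 0.0494, 0.0607]
ee_rot: [2.077, 2.356, 0.001]
contact_force: [-3.3, -0.8, 11.9]
width: 0.003
```

Call:
servo_tool --moves '[{"dp": [0, 0, 0], "spin": 0, "gripper": 0.0}, {"dp": [0, 0, 0], "spin": 0, "gripper": 0.0}, {"dp": [0, 0, 0], "spin": 0, "gripper": 0.0}, {"dp": [0, 0, 0], "spin": 0, "gripper": 0.0}, {"dp": [0, 0, 0], "spin": 0, "gripper": 0.0}, {"dp": [0, 0, 0], "spin": 0, "gripper": 0.0}, {"dp": [0, 0, 0], "spin": 0, "gripper": 0.0}]' --squeeze 20

```text
time: 24.0
position: [0.6193, 0.0494, 0.0606]
ee_rot: [2.077, 2.356, 0.001]
contact_force: [-3.2, -0.5, 12.5]
width: -0.002
```

```bash
python3 bar.py scene
```

```text
scene 478 u [-0.0127  0.0117] v [-0.094  0.083]
  top z at mid 0.0617 slope 0.0441  red90 0.0657 blue-90 0.0578
  v 0.08 u [-0.0143  0.0119] -0.0012 z 0.0679
  v -0.08 u [-0.0122  0.0116] -0.0003 z 0.0592
24.05 [0.6193 0.0495 0.0607] [-3.42  0.63 11.76] -0.002
```

Call:
servo_tool --moves '[{"dp": [0, 0, 0.004], "spin": 0, "gripper": 0.0}, {"dp": [0, 0, 0.016], "spin": 0, "gripper": 0.0}, {"dp": [0.005, -0.0388, 0], "spin": 0, "gripper": 0.0}, {"dp": [0.005, -0.0388, 0], "spin": 0, "gripper": 0.0}, {"dp": [0.005, -0.0388, 0], "spin": 0, "gripper": 0.0}, {"dp": [0.0046, -0.0384, 0], "spin": 0, "gripper": 0.0}, {"dp": [0, 0, -0.01], "spin": 0, "gripper": 0.0}, {"dp": [0, 0, -0.006], "spin": 0, "gripper": 0.0}, {"dp": [0, 0, -0.0015], "spin": 0, "gripper": 0.0}, {"dp": [0, 0, 0], "spin": 0, "gripper": 0.0}, {"dp": [0, 0, 0], "spin": 0, "gripper": 0.0}]' --squeeze 20

```text
time: 25.42
position: [0.6389, -0.1049, 0.0623]
ee_rot: [2.077, 2.357, 0.0]
contact_force: [-0.2, 0.8, 0.4]
width: 0.003
```

Call:
servo_tool --moves '[{"dp": [0, 0, -0.0008], "spin": 0, "gripper": 0.0}, {"dp": [0, 0, -0.0006], "spin": 0, "gripper": 0.0}, {"dp": [0, 0, -0.0004], "spin": 0, "gripper": 0.0}, {"dp": [0, 0, -0.0003], "spin": 0, "gripper": 0.0}, {"dp": [0, 0, 0], "spin": 0, "gripper": 0.0}, {"dp": [0, 0, 0], "spin": 0, "gripper": 0.0}]' --squeeze 20

```text
time: 26.18
position: [0.6389, -0.1053, 0.0607]
ee_rot: [2.077, 2.356, 0.001]
contact_force: [-2.3, 1.4, 7.6]
width: 0.001
```

Call:
servo_tool --moves '[{"dp": [0, 0, -0.0004], "spin": 0, "gripper": 0.0}, {"dp": [0, 0, 0], "spin": 0, "gripper": 0.0}, {"dp": [0, 0, 0], "spin": 0, "gripper": 0.0}, {"dp": [0, 0, 0], "spin": 0, "gripper": 0.0}]' --squeeze 20

```text
time: 26.68
position: [0.6389, -0.1053, 0.0606]
ee_rot: [2.077, 2.356, 0.001]
contact_force: [-3.3, 0.7, 11.8]
width: 0.003
```

Call:
servo_tool --moves '[{"dp": [0, 0, 0], "spin": 0, "gripper": 0.0}, {"dp": [0, 0, 0], "spin": 0, "gripper": 0.0}, {"dp": [0, 0, 0], "spin": 0, "gripper": 0.0}, {"dp": [0, 0, 0], "spin": 0, "gripper": 0.0}, {"dp": [0, 0, 0], "spin": 0, "gripper": 0.0}, {"dp": [0, 0, 0], "spin": 0, "gripper": 0.0}, {"dp": [0, 0, 0], "spin": 0, "gripper": 0.0}]' --squeeze 20

```text
time: 27.55
position: [0.6389, -0.1053, 0.0606]
ee_rot: [2.077, 2.356, 0.001]
contact_force: [-2.6, 2.0, 12.0]
width: 0.001
```

```bash
python3 bar.py scene side
```

```text
scene 458 u [-0.0132  0.011 ] v [-0.0932  0.0876]
  top z at mid 0.0611 slope -0.0380  red90 0.0577 blue-90 0.0645
  v 0.08 u [-0.0137  0.0114] -0.0011 z 0.0596
  v -0.08 u [-0.0142  0.0125] -0.0009 z 0.0702
side 464 u [-0.0112  0.0111] v [-0.0822  0.0923]
  top z at mid 0.0631 slope -0.0657  red90 0.0572 blue-90 0.0690
  v 0.08 u [-0.0107  0.011 ] 0.0002 z 0.0602
  v -0.08 u [-0.013  0.012] -0.0005 z 0.0724
27.65 [ 0.6389 -0.1053  0.0607] [-3.51  2.82 11.41] 0.002
```

The red end stayed down. Next I'll retreat and take a last look.

Call:
servo_tool --moves '[{"dp": [0, 0, 0.004], "spin": 0, "gripper": 0.0}, {"dp": [0, 0, 0.03], "spin": 0, "gripper": 0.0}, {"dp": [0, 0.02, 0.05], "spin": 0, "gripper": 0.0}, {"dp": [0, 0.02, 0.04], "spin": 0, "gripper": 0.0}, {"dp": [0, 0.02, 0.02], "spin": 0, "gripper": 0.0}, {"dp": [0, 0, 0], "spin": 0, "gripper": 0.0}, {"dp": [0, 0, 0], "spin": 0, "gripper": 0.0}]' --squeeze 20

```text
time: 28.52
position: [0.6385, -0.0458, 0.2025]
ee_rot: [-2.077, -2.356, 0.001]
contact_force: [0.2, -0.4, 0.4]
width: 0.002
```

```bash
python3 bar.py wrist; python3 two.py p2
```

```text
wrist 6202 u [-0.0099  0.0112] v [-0.0813  0.0887]
  top z at mid 0.0604 slope 0.0001  red90 0.0604 blue-90 0.0604
  v 0.08 u [-0.0099  0.0115] 0.0008 z 0.0606
  v -0.08 u [-0.0105  0.0114] 0.0004 z 0.0606
28.575 [ 0.6384 -0.046   0.2022] [-0.09 -0.72 -0.86] 0.004
28.725 [ 0.6386 -0.046   0.2025] [-0.18 -0.38 -0.11]
```

View pics/p2.png

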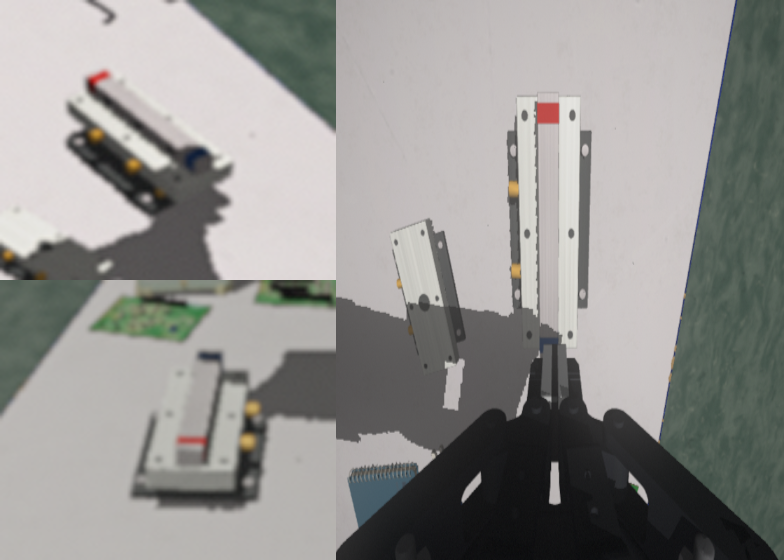

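The bar lies flat (slope 0.0001, top at 60.4 mm) on the centre line, and the arm is clear. Handing in.

```bash
python3 -c "
from rig import job
print(job.close_job())"
```

```text
the job is handed in; nothing more can be done
None
```

The straightedge is lying flat and centred on the cold plate with the insert home. I handed the job in at about 29 s of the 72 s.

- **Laying:** I set the bar down on the proud insert with at most about 8 N read on it, eased to about 3 N, and let go.
- **Rocking:** I pressed the red end with about 11 N, then the blue end with about 5 N. Each time the far end rose about 5 to 7 mm, 80 mm from the middle. Each time the bar then came back level, so the insert had not gone in early.
- **Seating:** I pressed over the insert until the bar met the face. The highest reading was 23 N down, well under 40 N.
- **Flat check:** I held about 12 N for over 0.8 s at the red end, then at the blue end. The opposite end stayed down both times.
- **Last look:** The wrist camera gave zero slope, with the bar top at 60.4 mm. That fits an 18 mm bar on a face measured at 42.3 mm. The gripper was clear of everything.

Two readings disagreed or were out of line:
- **Camera slopes:** The scene and side cameras gave noisy slope fits, because the gripper was in view for some. I relied on the wrist camera and on the heights at the ends.
- **Grip reading:** When I gripped the bar on the bench I read 6.5 N upward, probably the finger tips touching the bench. I saw no effect from it.

I did not measure the things round about again. The last pictures, which show only some of them, look undisturbed.

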